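# Snap a new cartridge fuse into the spring clips and reset

## Task

Put the new cartridge fuse from its wooden rest into the black fuse base: press it gently down between the two copper spring clips, onto its sprung seats, until both clips have snapped over it and it lies level at the bottom, then let go and press the green reset button once it is in. Never lean on the fuse with more than about 2 kg (20 N), and do not disturb the dropper bottle.

Things in the scene. Friction and masses are not known exactly. Their poses are not given: they have to be found in the camera images.
- fuse_center (a point): Centre of the loose cartridge fuse: white ceramic tube with steel caps and a blue band, 100 mm long, 22 mm in diameter (21 mm over the 56 mm ceramic middle, where it is grasped), about 150 g. y axis along the fuse; both ends alike, chamfered to a cone over the last 4 mm down to a 15 mm flat face. It starts lying level on the wooden rest, axis 36 mm above the bench.
- fuse_rest: Fixed wooden rest, 44 x 100 mm, origin at the centre of its underside, y axis along the fuse that lies on it. Two supports carry the caps 30 to 42 mm either side of the centre; between them there is room for fingers down to its 10 mm thick foot.
- seat_mid (a point): Point on the plate's top midway between the clips; z up, y from clip to clip and on to the button. The fuse must lie along y (either way round), centred above this point. Seats and clips sit on one block clamped at an unmeasured height: the axis of a fully seated fuse is anywhere from 40 to 56 mm above this point, to be found by feel.
- fuse_base: Fixed black plate 70 x 200 x 12 mm; origin on the bench under seat_mid. Two rubber V seats carry the fuse's caps 30 to 42 mm either side of the middle; fingers have room between them to 30 mm below the seated axis. The seats are sprung: empty, they stand 14 mm up; they push back with about 3 N and stop hard at the bottom. A fuse let go before the clips have snapped over it is lifted again.
- clip_a (a joint): Outward lean (rad) of the sprung copper leaf (18 mm wide) at the +y end of the seat: 0 free, 0.10 fully spread by the fuse's flat end, at most 0.02 when snapped over the seated fuse. Its rounded inward crest is 10.5 mm above the seated axis, its flared lead-in ends 21 mm above it. Crests stand 94 mm apart; the fuse spreads each by about 3 mm.
- clip_b (a joint): The same at the -y end. Pushing the fuse down, resistance starts about 21 mm above the final seat, peaks at 6 to 12 N in the next few mm, drops to about 1 N, then 2 to 4 N once the sprung seats are met 14 mm up; only in the last 2 to 3 mm do the clips snap over the upper chamfers and hold the fuse down. A steady climb to 15 N or more means the hard stop at the bottom.
- reset_button (a joint): Travel (m) of the green reset button: 0 up, 0.006 fully pressed; it springs back. Fully down takes 5 N.
- reset_button_top (a point): Centre of the top of the green reset button, 26 mm across, in a grey housing on the fuse base 95 mm from seat_mid along its +y axis; it is pressed straight down.
- dropper_bottle: White dropper bottle, 27 mm across and 80 mm tall, standing at the left of the bench; origin at the centre of its underside. To be left alone.

How it is judged:
By the outcome, as a careful person would: the job done as asked, in the order asked, and still so for the second after the job is handed in, with the robot touching nothing.
It also fails if it takes over 54 s, if anything falls off the work surface, if the arm or the gripper's body presses on something with over 40 N, if the wrist force passes 120 N, or if a joint passes its speed limit or range.

## Robot

A 6-joint arm with a two-finger parallel gripper is mounted at the origin on a cart in front of the work surface, level with it; the furniture and walls round the work are solid. World frame = base frame: x ahead of the robot, y to its left, z up, the work surface at z = 0. Lengths are in m, angles in rad, forces in N, time in s.
With the tool pointing down it reaches from about 0.35 to 0.95 m from the base axis. Payload 17.4 kg.
Tool frame: the origin (TCP) lies at the very end of the fingers, on their centre line; the grasp point (between the pads) lies 19 mm behind it; z points along the fingers, y is the line along which they close (so a half turn about z gives the same grasp; the last joint's range is limited). The gripper opens to 93 mm and grips with 3 to 60 N. Pads are 15 mm wide; open, the fingers measure 128 mm over their backs; the gripper's body (75 mm by 188 mm) begins 65 mm behind the grasp point.
Start: joints at [-1.166, 0.116, 1.442, -0, 1.584, -0.038], TCP at [0.289, -0.61, 0.197] pointing down, gripper open.
Joint ranges: [-2.83, 2.83], [-0.83, 2.19], [0.07, 2.5], [-1.14, 4.28], [0.01, 3], [-2.97, 2.97]. Speed limits (rad/s): [1.89, 1.89, 2.22, 3.14, 3.14, 3.14].

## Interface

Orientations are given as a 3x3 rotation matrix whose columns are the frame's x, y, z axes.
In Python, from rig import manip, cams, job gives the robot as it stands. The module is installed in compiled form; this text tells all that it offers.
- The arm moves only by the tool carry_out, never from a script. Its argument "plan" is a list that holds one entry, the list of rows, each a list of 5 numbers: the shift along the world's x, y, z in cm, then the turn about the world's z in rad, then the gripper command: -1 is fully open, 1 is shut, values between are in proportion. A call has 1 to 8 rows; each row is the pose to reach, as a shift and turn from the pose commanded when the call began; what a row does not reach only later rows make up. A row lasts 1/8 s, in which the tool goes at most 62.5 mm and 10.7 degrees, less where a joint would pass 70% of its speed; a pose out of reach is approached as far as the arm can. A call with a gripper value outside its range is refused whole. The fingers move at their own pace and stop on an object; "squeeze" is the grip in N (left out, the last holds). Time passes only in rows, so rows that repeat a pose let the fingers close. It gives the time, the measured TCP pose, the force, the opening and the grip force at its end, in the units of the state.
- manip.get_obs(): the state, without advancing time (a new reading comes with each control period).
- cams.snapshot(name): name is "side" or "top"; returns (picture, depth): 480x640x3 uint8, red, green, blue; 480x640 float32, m along the optical axis (not along the pixel's ray), 0 where there is no reading.
- cams.camera_model(name): a dict with "camera_matrix" (3x3 intrinsics, pixels), "R" (3x3) and "t" (3): a world point X has camera coordinates R X + t. Camera axes: x right, y down, z forward; pixel columns grow to the right and rows downward; lengths in m; the calibration is good to about 2 mm. A picture is of the moment at which its call begins. camera_model takes no time and is no camera call.
- job.sign_off(): hands the job in; it is judged then, once.
Trained networks look in the newest picture that a camera, given by its name, has taken for a name from the list of things; names that differ only in an ending like _2 or _b are one class to them, and where a whole thing is asked for, a point or a joint stands for the part that bears it (a point fixed in the world has none). Each returns a list of dicts, best first, with "p" (0 to 1); they miss things now and then, are a little off and sometimes report something else, mostly with a low value. They report only what shows in the picture. A call takes as long as a camera call.
- cams.search_frame(camera, query): "at" ([x, y, z] in m, in world coordinates, good to about 4 mm: the middle of the surface that is visible of it).
- cams.tip_of(camera, query): "at" ([x, y, z] in m, in world coordinates, good to about 4 mm: a listed point, or the origin of a listed thing).
The state is a dict: "t": time; "joint_positions": joint angles; "qd": joint speeds; "joint_torque": joint torques, N m; "position": TCP position; "tcp_rot": TCP orientation; "ft_force": force on the tool from outside, world axes, zero at the start; "torque": the same for the moment, N m; "opening": finger opening in m; "finger_force": force on a finger pad.
Only numpy, scipy, OpenCV 4.12 (cv2) and the standard library are available. Lean on these libraries where they do the work, as an engineer would, in place of code of your own. Each camera call takes 0.05 s, during which the arm holds its last target. There are 200 camera calls.

## Working session

There is one attempt and no reset: what is moved stays moved. The work goes in short steps, Python scripts to look and compute and a tool call to move; the robot and the scene stay as the last step left them, time stands still between calls to the robot, and variables do not carry over. Pictures are saved under pics/ and viewed, at most 10 in all, crops included, and the job is handed in when it is done.

Besides the shell and the picture viewer there is one more tool, called after "Emit:" by a JSON object that holds its "api" and its "payload". carry_out: Moves the arm, as the interface text tells. Its arguments: {"type":"object","properties":{"plan":{"type":"array"},"squeeze":{"type":"number"}},"required":["plan"]}

```bash
mkdir -p pics; python3 - <<'E'
from rig import manip,cams,job
import cv2,numpy as np
o=manip.get_obs();print(o['t'],o['position'],o['tcp_rot'],o['opening'],o['ft_force'])
for c in('top','side'):
    p,d=cams.snapshot(c);cv2.imwrite(f'pics/{c}0.png',p[:,:,::-1])
    m=cams.camera_model(c);print(c,np.round(-m['R'].T@m['t'],3),np.round(m['R'][2],2))
    for q in('fuse_center','fuse_rest','seat_mid','fuse_base','reset_button_top','dropper_bottle'):
        print(c,q,[(np.round(r['at'],4).tolist(),round(r['p'],2)) for r in cams.tip_of(c,q)[:2]])
E
```

```text
0.0 [ 0.28910488 -0.60968875  0.19617496] [[ 9.03564361e-01  4.28452142e-01 -4.56475244e-04]
 [ 4.28452381e-01 -9.03563684e-01  1.10743359e-03]
 [ 6.20278398e-05 -1.19621543e-03 -9.99999283e-01]] 0.09307139338172116 [-0.02992706 -0.0538195  -0.59582963]
top [0.468 0.078 0.9  ] [ 0.09 -0.04 -0.99]
top fuse_center [([0.4432, 0.0149, 0.0386], 0.59)]
top fuse_rest [([0.6327, 0.0928, 0.034], 0.73), ([0.4422, 0.0161, 0.0007], 0.63)]
top seat_mid [([0.6109, 0.0074, 0.0092], 0.71)]
top fuse_base [([0.6154, 0.0048, -0.0042], 0.57)]
top reset_button_top [([0.6338, 0.0928, 0.0319], 0.47)]
top dropper_bottle [([0.5152, 0.2287, -0.002], 0.65)]
side [ 0.5   -0.636  0.531] [ 0.06  0.82 -0.56]
side fuse_center [([0.445, 0.0167, 0.0353], 0.58)]
side fuse_rest [([0.4438, 0.0168, 0.0038], 0.62)]
side seat_mid [([0.6104, 0.0074, 0.0091], 0.64)]
side fuse_base [([0.6081, 0.0033, -0.0011], 0.74)]
side reset_button_top []
side dropper_bottle [([0.5179, 0.224, -0.0015], 0.86)]
```

View pics/top0.png

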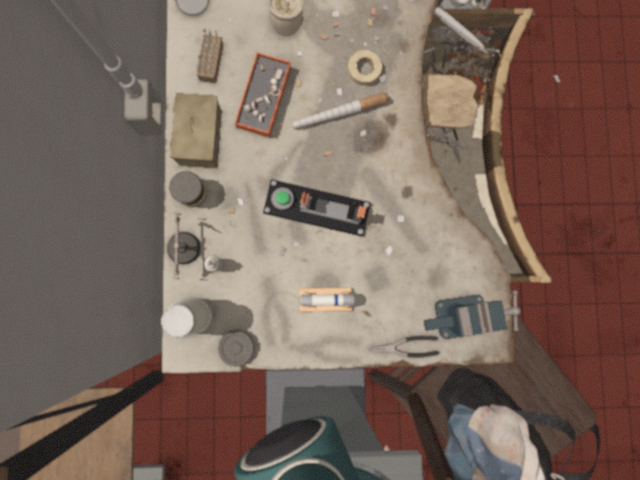

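View pics/side0.png

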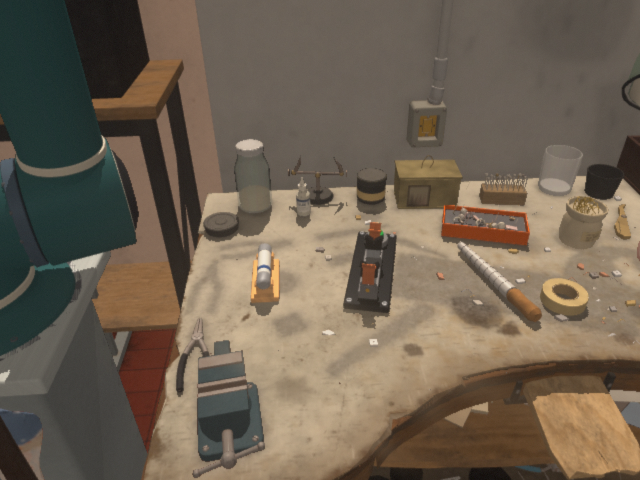

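The top view shows the fuse on its rest at pixel (328,299), lying nearly along y, the base at about (317,207), turned slightly, with its green button at (283,198), and the bottle at (212,263). The side view agrees: fuse at (265,270), base at (370,270), bottle at (303,200). Next I'll get finer poses from the depth.

```bash
cat > h.py <<'E'
from rig import manip,cams,job
import cv2,numpy as np
def cloud(c):
    p,d=cams.snapshot(c);m=cams.camera_model(c);K=m['camera_matrix']
    v,u=np.mgrid[:480,:640]
    C=np.stack([(u-K[0,2])/K[0,0]*d,(v-K[1,2])/K[1,1]*d,d],-1)
    X=(C-m['t'])@m['R'];X[d==0]=np.nan
    return p,X
def rect(P):
    (c,s,a)=cv2.minAreaRect((P[:,:2]*1000).astype(np.float32));b=cv2.boxPoints((c,s,a))
    e=[b[1]-b[0],b[2]-b[1]];l=max(e,key=np.linalg.norm);l=l*np.sign(l[1])
    return np.round(c,1),np.round(s,1),round(float(np.arctan2(-l[0],l[1])),4)  # angle: yaw of y axis
E
python3 - <<'E'
from h import *
for c in('top','side'):
    p,X=cloud(c);x,y,z=X[...,0],X[...,1],X[...,2];hsv=cv2.cvtColor(p,cv2.COLOR_RGB2HSV)
    near=lambda a,b,r:np.hypot(x-a,y-b)<r
    print(c,'bench z',np.nanmedian(z[near(.53,.05,.02)]))
    f=near(.444,.016,.08)&(z>.034)&(z<.06);print(' fuse',f.sum(),rect(X[f]),np.nanpercentile(z[f],95))
    b=near(.612,.007,.13)&(z>.006)&(z<.017)&(hsv[...,2]<75);print(' plate',b.sum(),rect(X[b]),np.nanmedian(z[b]))
    g=near(.63,.09,.06)&(hsv[...,0]>45)&(hsv[...,0]<85)&(hsv[...,1]>100);print(' green',g.sum(),np.nanmean(X[g],0),np.nanpercentile(z[g],[10,50,90]))
    o=near(.612,.007,.1)&(hsv[...,0]<15)&(hsv[...,1]>110)&(z>.02)
    n,l,s,cc=cv2.connectedComponentsWithStats(o.astype(np.uint8))
    for i in range(1,n):
        if s[i,4]>15: q=X[l==i];print(' clip',s[i,4],q.mean(0),q.min(0),q.max(0))
    q=near(.612,.007,.1)&(z>.025);print(' maxz',np.nanmax(z[q]))
E
```

```text
top bench z -0.00016591448354892982
 fuse 613 (array([442. ,  15.2]), array([20.7, 99.2]), 0.0071) 0.04789669268272115
 plate 1610 (array([616.7,  29.2]), array([197.4,  66.4]), -0.2369) 0.011969225438002544
 green 111 [0.63286162 0.09523529 0.03358911] [0.03150155 0.03376547 0.03554719]
 clip 59 [0.62467755 0.05447566 0.07151646] [0.61460176 0.04824105 0.03335263] [0.63394793 0.06038715 0.07949557]
 clip 80 [ 0.59942133 -0.04724728  0.06643401] [ 0.58964399 -0.05451309  0.02505607] [ 0.61480053 -0.04101738  0.07952413]
 maxz 0.08036602957291454
side bench z -0.0006480479749080453
 fuse 561 (array([444. ,  12.3]), array([99.3, 21.7]), -0.0057) 0.04646167413905464
 plate 1691 (array([620.4,  23.9]), array([194.9,  68.3]), -0.2403) 0.011503388600176766
 green 11 [0.64464753 0.08436233 0.03619806] [0.03261488 0.03395041 0.03451236]
 clip 163 [0.62657762 0.05206288 0.06674802] [0.61545266 0.03930375 0.04719962] [0.63564581 0.05978084 0.07863742]
 clip 270 [ 0.60172831 -0.04869187  0.05697624] [ 0.5915653  -0.05647824  0.03542653] [ 0.61498566 -0.02810128  0.07886458]
 maxz 0.07886457575401543
```

Emit:
{"api": "carry_out", "payload": {"plan": [[[15.4,62.5,0,1.13,-1],[15.4,62.5,0,1.13,-1],[15.4,62.5,0,1.13,-1],[15.4,62.5,0,1.13,-1],[15.4,62.5,0,1.13,-1],[15.4,62.5,0,1.13,-1],[15.4,62.5,0,1.13,-1],[15.4,62.5,0,1.13,-1]]]}}

```text
t: 1.8
position: [0.4088, -0.1225, 0.1973]
tcp_rot: [[-0.002, 1.0, 0.001], [1.0, 0.002, -0.0], [-0.0, 0.001, -1.0]]
ft_force: [0.9, -0.6, -0.3]
opening: 0.0927
finger_force: 0.0
```

Emit:
{"api": "carry_out", "payload": {"plan": [[[3.3,13.5,0,0,-1],[3.3,13.5,0,0,-1],[3.3,13.5,0,0,-1],[3.3,13.5,-8,0,-1],[3.3,13.5,-12,0,-0.2],[3.3,13.5,-12,0,-0.2]]]}}

```text
t: 2.55
position: [0.4397, 0.01, 0.0738]
tcp_rot: [[-0.001, 1.0, -0.006], [1.0, 0.001, 0.0], [0.0, -0.006, -1.0]]
ft_force: [0.9, -0.2, 1.3]
opening: 0.0775
finger_force: 0.0
```

Emit:
{"api": "carry_out", "payload": {"plan": [[[0.2,0.4,-3,0,-0.2],[0.2,0.4,-5.6,0,-0.2],[0.2,0.4,-5.6,0,-0.2],[0.2,0.4,-5.6,0,-0.2],[0.2,0.4,-5.6,0,-0.2]]]}}

```text
t: 3.18
position: [0.4448, 0.0144, 0.0228]
tcp_rot: [[-0.002, 1.0, 0.002], [1.0, 0.002, -0.0], [-0.0, 0.002, -1.0]]
ft_force: [-1.1, -0.4, 0.2]
opening: 0.0559
finger_force: 0.0
```

```bash
python3 - <<'E'
from h import *
o=manip.get_obs();print(o['t'],o['position'],o['opening'],o['ft_force'])
p,X=cloud('side');q=p[190:340,200:440];cv2.imwrite('pics/s1.png',cv2.resize(q,(720,450))[:,:,::-1])
E
```

```text
3.175 [0.44478486 0.01440288 0.02282287] 0.055853450666997984 [-1.06019965 -0.35077335  0.15276362]
```

View pics/s1.png

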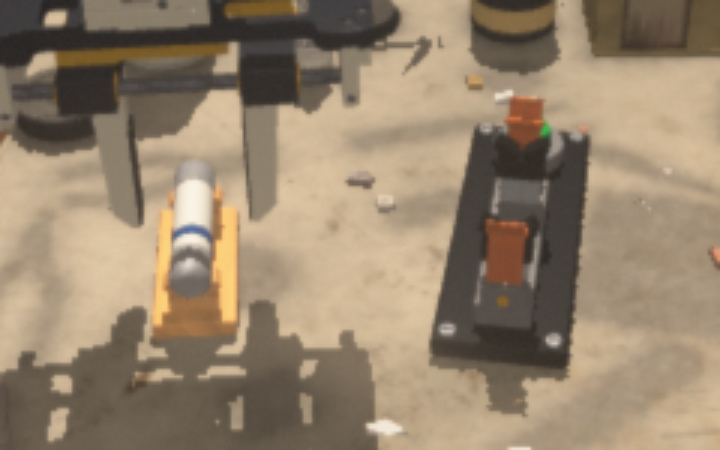

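The fingers straddle the fuse (crop: tips at (140,220) and (260,215), fuse at (192,215)). I'll go down the last few mm and close.

Emit:
{"api": "carry_out", "payload": {"plan": [[[-0.1,0,-0.5,0,-0.2],[-0.1,0,-0.5,0,-0.2],[-0.1,0,-0.5,0,1],[-0.1,0,-0.5,0,1],[-0.1,0,-0.5,0,1],[-0.1,0,-0.5,0,1],[-0.1,0,-0.5,0,1],[-0.1,0,-0.5,0,1]]], "squeeze": 25}}

```text
t: 4.22
position: [0.4421, 0.0146, 0.016]
tcp_rot: [[-0.002, 1.0, -0.002], [1.0, 0.002, -0.0], [-0.0, -0.002, -1.0]]
ft_force: [-8.5, -0.7, 5.6]
opening: 0.0194
finger_force: 25.2
```

Emit:
{"api": "carry_out", "payload": {"plan": [[[0,0,3,0,1],[0,0,8,0,1],[4,-0.3,11,-0.1,1],[10,-0.7,11,-0.2,1],[15,-1,11,-0.235,1],[17,-1.1,11,-0.235,1],[17,-1.1,11,-0.235,1],[17,-1.1,11,-0.235,1]]]}}

```text
t: 5.22
position: [0.6121, 0.0036, 0.1258]
tcp_rot: [[0.231, 0.973, -0.001], [0.973, -0.231, 0.0], [-0.0, -0.001, -1.0]]
ft_force: [0.3, -0.2, -1.6]
opening: 0.0187
finger_force: 24.5
```

```bash
cat > m.py <<'E'
from h import *
for c in('top','side'):
    o=manip.get_obs();P=o['position'];print(o['t'],P,np.arctan2(-o['tcp_rot'][0,0],o['tcp_rot'][1,0]),o['ft_force'],o['opening'])
    p,X=cloud(c);hsv=cv2.cvtColor(p,cv2.COLOR_RGB2HSV)
    o_=p[110:310,220:420] if c=='top' else p[150:330,260:500]
    cv2.imwrite(f'pics/{c}_{int(o["t"]*1000)}.png',cv2.resize(o_,None,fx=3,fy=3)[:,:,::-1])
    a=-.237;ey=np.array([-np.sin(a),np.cos(a)]);ex=np.array([np.cos(a),np.sin(a)])
    D=X[...,:2]-[.612,.0035];u=D@ex;v=D@ey;z=X[...,2]
    za=P[2]+.019
    f=(abs(u)<.016)&(abs(v)<.075)&(abs(v)>.02)&(abs(z-za)<.016)&(hsv[...,1]<90)
    for nm,s in(('+y end',v>0),('-y end',v<0)):
        k=f&s
        if k.sum()>5: print(c,nm,k.sum(),'u',np.percentile(u[k],[2,50,98])*1e3,'v',np.percentile(v[k],[1,99])*1e3,'ztop',np.percentile(z[k],95))
    k=(abs(u)<.02)&(abs(v)<.07)&(abs(v)>.035)&(z>.05)&(z<.083)&(hsv[...,0]<15)&(hsv[...,1]>110)
    for s in(v>0,v<0):
        kk=k&s
        if kk.sum()>5: print(c,'clip',kk.sum(),'u',np.percentile(u[kk],[2,98])*1e3,'v',np.percentile(v[kk],[1,99])*1e3,'z',np.percentile(z[kk],98))
E
python3 m.py; ls pics
```

```text
5.225 [0.61206615 0.00362978 0.12575764] -0.23291044612134407 [ 0.26506255 -0.24163185 -1.60089389] 0.018702518914372624
5.275 [0.6120435  0.00367004 0.12601556] -0.23283580062009315 [-0.51646356  0.11634863 -0.90271205] 0.01915282329640722
side +y end 100 u [-8.25528215  1.2746511   9.29010051] v [20.66596116 45.41954986] ztop 0.15679344851556937
side -y end 293 u [-7.32243159  2.86311812 12.35458689] v [-51.94056728 -20.97723978] ztop 0.1563825791594408
side clip 124 u [-5.94670369 11.52253732] v [38.61311782 55.07011903] z 0.07664961081329459
side clip 183 u [-7.67722797 11.84126024] v [-59.19138955 -41.08930099] z 0.07790666932256181
s1.png
side0.png
side_5275.png
top0.png
top_5225.png
```

View pics/side_5275.png

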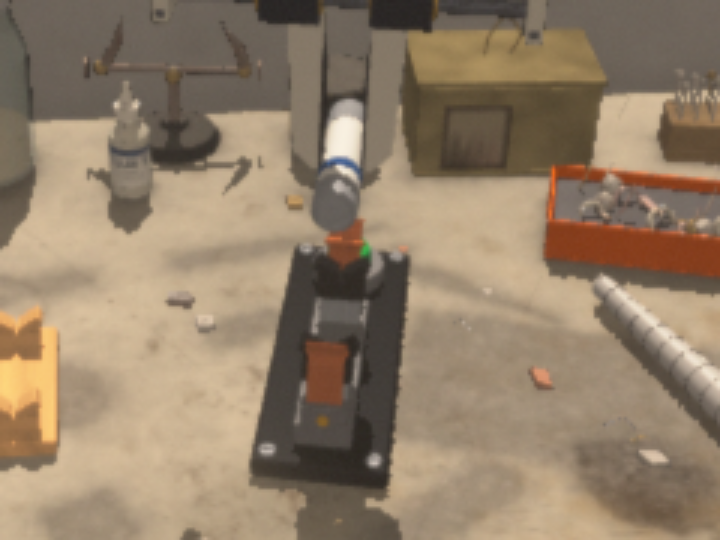

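View pics/top_5225.png

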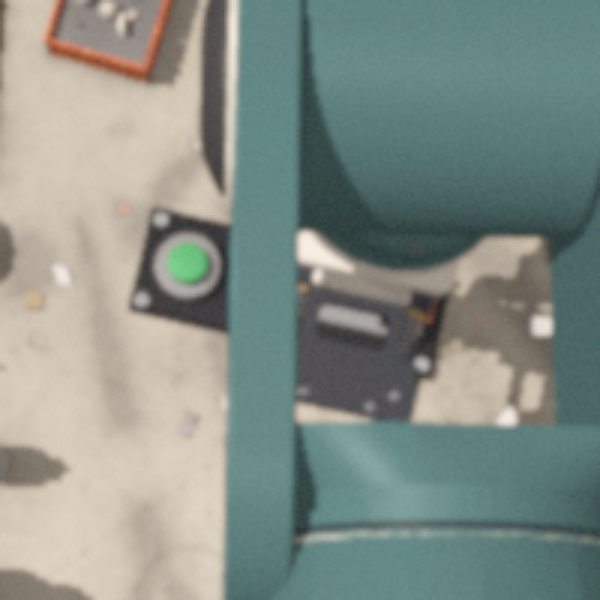

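Side view: the fuse is held level above the base, with its near end at crop (335,205). In the side camera's frame its sideways and lengthwise offsets match the clips within 1 mm. The arm hides the base from the top camera. Descending now.

Emit:
{"api": "carry_out", "payload": {"plan": [[[0,0,-3,-0.007,1],[0,0,-5.5,-0.007,1],[0,0,-5.9,-0.007,1],[0,0,-5.9,-0.007,1],[0,0,-5.9,-0.007,1]]], "squeeze": 45}}

```text
t: 5.95
position: [0.6133, 0.0036, 0.0684]
tcp_rot: [[0.238, 0.971, 0.002], [0.971, -0.238, -0.0], [0.0, 0.002, -1.0]]
ft_force: [-0.1, 0.1, -2.0]
opening: 0.0183
finger_force: 44.1
```

```bash
python3 m.py | grep -v top; ls pics | tail -3
```

```text
5.95 [0.61330072 0.00357151 0.06836678] -0.2399690773943595 [-0.05799336  0.08018425 -1.95075876] 0.01829566172916007
6.0 [0.6132878  0.00356884 0.0682124 ] -0.2399783948217982 [ 0.1472935  -0.80838386  0.49551868] 0.018271621725966785
side clip 183 u [-7.68562569 11.85013045] v [-58.90858424 -38.73790553] z 0.07758001839124395
top0.png
top_5225.png
top_5950.png
```

```bash
ls pics; python3 - <<'E'
from h import *
p,_=cloud('side');q=p[180:320,320:420];cv2.imwrite('pics/z1.png',cv2.resize(q,None,fx=4,fy=4,interpolation=cv2.INTER_CUBIC)[:,:,::-1])
E
```

```text
s1.png
side0.png
side_5275.png
side_6000.png
top0.png
top_5225.png
top_5950.png
```

View pics/z1.png

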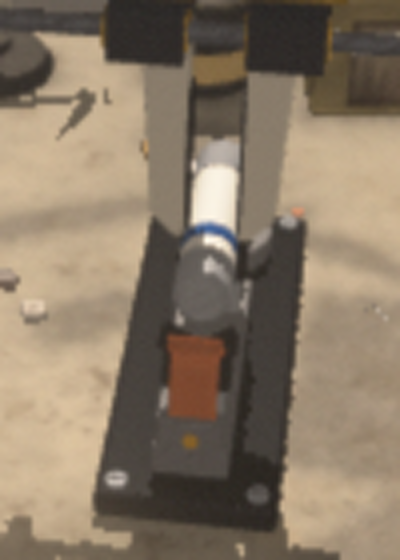

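```bash
python3 m.py | grep side; python3 - <<'E'
from h import *
m=cams.camera_model('side');a=-.24;ey=np.array([-np.sin(a),np.cos(a),0]);s=np.array([.6141,.0017,0])
for v,z in((-.05,.087),(-.03,.098),(.03,.098),(-.051,.079),(-.051,.05)):
    c=m['R']@(s+v*ey+[0,0,z])+m['t'];q=m['camera_matrix']@c;q=q/q[2];print(v,z,(q[:2]-[320,180])*4)
E
```

```text
side +y end 104 u [-6.67302707  2.57422422 10.56060453] v [20.35319782 45.98749044] ztop 0.09804778172128102
side -y end 279 u [-6.84711699  3.5686653  13.35220597] v [-51.60629998 -20.25491365] ztop 0.09796538970376645
side clip 183 u [-7.55191123 11.73390815] v [-59.53537201 -39.37174082] z 0.0778042277006792
-0.05 0.087 [195.94354089 304.84536777]
-0.03 0.098 [202.16624221 248.82388304]
0.03 0.098 [216.29384299 161.8935744 ]
-0.051 0.079 [194.89704595 324.02829604]
-0.051 0.05 [192.12875831 385.92150069]
```

```bash
cat > fit.py <<'E'
from h import *
from scipy.optimize import least_squares
o=manip.get_obs();P=o['position'];za=P[2]+.019;print(P)
p,X=cloud('side');hsv=cv2.cvtColor(p,cv2.COLOR_RGB2HSV)
a=-.24;ey=np.array([-np.sin(a),np.cos(a)]);ex=np.array([np.cos(a),np.sin(a)])
D=X[...,:2]-[.612,.0035];u=D@ex;v=D@ey;z=X[...,2]
for nm,k,r in(('-y cap',(v<-.03)&(v>-.044),.011),('ceramic',(v<-.012)&(v>-.026),.0105),('+y cap',(v>.03)&(v<.044),.011)):
    k=k&(abs(u)<.018)&(z>za-.006)&(z<za+.016)&(hsv[...,1]<110)
    if k.sum()<10: print(nm,'few');continue
    s=least_squares(lambda q:np.hypot(u[k]-q[0],z[k]-q[1])-r,[0.002,za],loss='soft_l1',f_scale=.001)
    print(nm,k.sum(),'u0 %.1f z0 %.1f rms %.2f'%(s.x[0]*1e3,s.x[1]*1e3,1e3*np.sqrt(np.mean(s.fun**2))))
k=(abs(u)<.02)&(abs(v)<.07)&(abs(v)>.03)&(z>.045)&(z<.083)&(hsv[...,0]<15)&(hsv[...,1]>130)
for s in(v>0,v<0):
    j=k&s
    if j.sum()<10: continue
    c=[(np.nanmin(u[i][j[i]])+np.nanmax(u[i][j[i]]))/2 for i in range(480) if j[i].sum()>5]
    print('clip u rows',len(c),np.median(c)*1e3,np.std(c)*1e3)
E
python3 fit.py
```

```text
[0.61300398 0.00354471 0.0673841 ]
-y cap 81 u0 3.0 z0 86.4 rms 0.67
ceramic 67 u0 2.9 z0 86.9 rms 1.34
+y cap 51 u0 3.3 z0 86.4 rms 0.65
clip u rows 16 2.598207695780204 1.0861697727265933
```

Emit:
{"api": "carry_out", "payload": {"plan": [[[-0.1,0,-0.2,0,1],[-0.1,0,-0.4,0,1],[-0.1,0,-0.6,0,1],[-0.1,0,-0.7,0,1]]]}}

```text
t: 6.75
position: [0.6118, 0.0036, 0.0597]
tcp_rot: [[0.238, 0.971, -0.0], [0.971, -0.238, 0.0], [-0.0, -0.0, -1.0]]
ft_force: [0.3, 0.1, -1.8]
opening: 0.0185
finger_force: 44.1
```

Emit:
{"api": "carry_out", "payload": {"plan": [[[0,0,-0.15,0,1],[0,0,-0.3,0,1],[0,0,-0.3,0,1]]]}}

```text
t: 7.12
position: [0.6121, 0.0035, 0.0573]
tcp_rot: [[0.238, 0.971, 0.001], [0.971, -0.238, -0.0], [0.0, 0.001, -1.0]]
ft_force: [0.6, -0.2, 2.7]
opening: 0.0183
finger_force: 44.5
```

Emit:
{"api": "carry_out", "payload": {"plan": [[[0,0,-0.1,0,1],[0,0,-0.2,0,1],[0,0,-0.2,0,1]]]}}

```text
t: 7.5
position: [0.6119, 0.0036, 0.0549]
tcp_rot: [[0.238, 0.971, 0.0], [0.971, -0.238, 0.0], [0.0, 0.0, -1.0]]
ft_force: [1.7, 0.4, 2.0]
opening: 0.0184
finger_force: 44.7
```

Emit:
{"api": "carry_out", "payload": {"plan": [[[0,0,-0.1,0,1],[0,0,-0.2,0,1],[0,0,-0.2,0,1]]]}}

```text
t: 7.88
position: [0.6121, 0.0035, 0.0532]
tcp_rot: [[0.238, 0.971, 0.001], [0.971, -0.238, -0.0], [0.0, 0.001, -1.0]]
ft_force: [1.3, -0.7, 4.5]
opening: 0.0188
finger_force: 44.9
```

Emit:
{"api": "carry_out", "payload": {"plan": [[[0,0,-0.1,0,1],[0,0,-0.2,0,1],[0,0,-0.3,0,1],[0,0,-0.3,0,1]]]}}

```text
t: 8.38
position: [0.6117, 0.0036, 0.0497]
tcp_rot: [[0.238, 0.971, -0.0], [0.971, -0.238, 0.0], [-0.0, -0.0, -1.0]]
ft_force: [1.7, 0.4, -0.0]
opening: 0.0183
finger_force: 44.3
```

Emit:
{"api": "carry_out", "payload": {"plan": [[[0,0,-0.1,0,1],[0,0,-0.2,0,1],[0,0,-0.3,0,1],[0,0,-0.3,0,1]]]}}

```text
t: 8.88
position: [0.6118, 0.0035, 0.0468]
tcp_rot: [[0.238, 0.971, -0.0], [0.971, -0.238, -0.0], [-0.0, -0.0, -1.0]]
ft_force: [1.6, 0.4, 1.6]
opening: 0.0183
finger_force: 44.4
```

```bash
python3 fit.py
```

```text
[0.61180068 0.00353725 0.04682537]
-y cap 84 u0 2.3 z0 65.7 rms 0.91
ceramic 64 u0 2.0 z0 66.2 rms 0.75
+y cap 52 u0 2.3 z0 66.0 rms 0.69
clip u rows 5 1.0462484651574704 0.6998483317518904
clip u rows 15 2.199075883759958 1.1288563454115528
```

Emit:
{"api": "carry_out", "payload": {"plan": [[[0,0,-0.1,0,1],[0,0,-0.2,0,1],[0,0,-0.3,0,1],[0,0,-0.3,0,1]]]}}

```text
t: 9.43
position: [0.6118, 0.0035, 0.0438]
tcp_rot: [[0.238, 0.971, -0.0], [0.971, -0.238, -0.0], [-0.0, -0.0, -1.0]]
ft_force: [1.3, 0.1, 1.2]
opening: 0.0184
finger_force: 44.4
```

Emit:
{"api": "carry_out", "payload": {"plan": [[[0,0,-0.1,0,1],[0,0,-0.2,0,1],[0,0,-0.2,0,1]]]}}

```text
t: 9.8
position: [0.6118, 0.0036, 0.0418]
tcp_rot: [[0.238, 0.971, -0.0], [0.971, -0.238, 0.0], [-0.0, -0.0, -1.0]]
ft_force: [0.2, -1.1, 0.4]
opening: 0.0183
finger_force: 44.4
```

Emit:
{"api": "carry_out", "payload": {"plan": [[[0,0,-0.1,0,1],[0,0,-0.1,0,1]]]}}

```text
t: 10.05
position: [0.6118, 0.0035, 0.0408]
tcp_rot: [[0.238, 0.971, -0.0], [0.971, -0.238, -0.0], [-0.0, -0.0, -1.0]]
ft_force: [0.7, -0.8, 1.5]
opening: 0.0186
finger_force: 44.4
```

Emit:
{"api": "carry_out", "payload": {"plan": [[[0,0,-0.1,0,1],[0,0,-0.1,0,1]]]}}

```text
t: 10.3
position: [0.6118, 0.0036, 0.0398]
tcp_rot: [[0.238, 0.971, -0.0], [0.971, -0.238, 0.0], [0.0, -0.0, -1.0]]
ft_force: [1.8, -0.0, 0.3]
opening: 0.0184
finger_force: 44.3
```

Emit:
{"api": "carry_out", "payload": {"plan": [[[0,0,-0.1,0,1],[0,0,-0.1,0,1]]]}}

```text
t: 10.55
position: [0.6118, 0.0036, 0.0387]
tcp_rot: [[0.238, 0.971, -0.0], [0.971, -0.238, -0.0], [-0.0, -0.0, -1.0]]
ft_force: [1.5, -0.3, -1.8]
opening: 0.0185
finger_force: 44.2
```

Emit:
{"api": "carry_out", "payload": {"plan": [[[0,0,-0.05,0,1],[0,0,-0.1,0,1]]]}}

```text
t: 10.8
position: [0.6118, 0.0036, 0.0379]
tcp_rot: [[0.238, 0.971, -0.0], [0.971, -0.238, 0.0], [0.0, -0.0, -1.0]]
ft_force: [1.3, -1.0, 0.5]
opening: 0.0186
finger_force: 44.3
```

Emit:
{"api": "carry_out", "payload": {"plan": [[[0,0,-0.05,0,1],[0,0,-0.05,0,1]]]}}

```text
t: 11.05
position: [0.6118, 0.0036, 0.0374]
tcp_rot: [[0.238, 0.971, 0.0], [0.971, -0.238, 0.0], [0.0, -0.0, -1.0]]
ft_force: [2.6, -0.4, -0.7]
opening: 0.0182
finger_force: 44.2
```

Emit:
{"api": "carry_out", "payload": {"plan": [[[0,0,-0.05,0,1],[0,0,-0.05,0,1]]]}}

```text
t: 11.3
position: [0.6118, 0.0036, 0.0369]
tcp_rot: [[0.238, 0.971, -0.0], [0.971, -0.238, -0.0], [-0.0, -0.0, -1.0]]
ft_force: [1.0, -1.0, -0.1]
opening: 0.0186
finger_force: 44.3
```

Emit:
{"api": "carry_out", "payload": {"plan": [[[0,0,-0.05,0,1],[0,0,-0.05,0,1]]]}}

```text
t: 11.55
position: [0.6119, 0.0036, 0.0366]
tcp_rot: [[0.238, 0.971, 0.0], [0.971, -0.238, 0.0], [0.0, 0.0, -1.0]]
ft_force: [-0.0, -0.9, 2.1]
opening: 0.0181
finger_force: 44.5
```

Emit:
{"api": "carry_out", "payload": {"plan": [[[0,0,-0.05,0,1],[0,0,-0.05,0,1]]]}}

```text
t: 11.8
position: [0.612, 0.0036, 0.0364]
tcp_rot: [[0.238, 0.971, 0.001], [0.971, -0.238, -0.0], [0.0, 0.001, -1.0]]
ft_force: [0.2, -0.6, 5.9]
opening: 0.0185
finger_force: 44.8
```

Emit:
{"api": "carry_out", "payload": {"plan": [[[0,0,-0.05,0,1],[0,0,-0.05,0,1]]]}}

```text
t: 12.05
position: [0.6122, 0.0035, 0.0362]
tcp_rot: [[0.238, 0.971, 0.001], [0.971, -0.238, -0.0], [0.0, 0.001, -1.0]]
ft_force: [0.5, -0.8, 9.3]
opening: 0.0184
finger_force: 45.0
```

```bash
python3 fit.py
```

```text
[0.61218609 0.00350952 0.03622581]
-y cap 65 u0 2.5 z0 55.1 rms 1.01
ceramic 63 u0 2.2 z0 56.0 rms 1.47
+y cap 49 u0 2.6 z0 55.2 rms 0.66
clip u rows 8 1.1322873206879276 0.24219643790225454
clip u rows 16 2.027140411028187 1.3561851142818662
```

Past the snap, the force climbs steeply to about 11 N with almost no travel and the fuse is level, so it is at the hard stop. I'll relax the push and open.

Emit:
{"api": "carry_out", "payload": {"plan": [[[0,0,0.12,0,1],[0,0,0.12,0,0.3],[0,0,0.12,0,0.1],[0,0,0.12,0,0.1],[0,0,0.12,0,0.1]]]}}

```text
t: 12.72
position: [0.6117, 0.0036, 0.0365]
tcp_rot: [[0.238, 0.971, -0.0], [0.971, -0.238, -0.0], [-0.0, -0.0, -1.0]]
ft_force: [-0.5, -0.3, -1.6]
opening: 0.0416
finger_force: 0.0
```

Emit:
{"api": "carry_out", "payload": {"plan": [[[0,0,2,0,0.1],[0,0,6,0,0.1],[0,0,10,0,0.1],[0,0,10,0,0.1]]]}}

```text
t: 13.22
position: [0.6134, 0.0035, 0.1418]
tcp_rot: [[0.238, 0.971, 0.006], [0.971, -0.238, -0.0], [0.001, 0.006, -1.0]]
ft_force: [0.2, -0.4, 0.0]
opening: 0.0418
finger_force: 0.0
```

```bash
sed 's/^o=.*/za=.0552/' fit.py > fit2.py; python3 fit2.py; python3 - <<'E'
from h import *
p,_=cloud('side');q=p[180:320,320:420];cv2.imwrite('pics/z2.png',cv2.resize(q,None,fx=4,fy=4,interpolation=cv2.INTER_CUBIC)[:,:,::-1])
E
```

```text
-y cap 75 u0 2.5 z0 55.7 rms 1.35
ceramic 61 u0 2.5 z0 56.1 rms 0.62
+y cap 74 u0 2.6 z0 55.7 rms 0.91
clip u rows 8 2.706763727583522 0.47682052106966655
clip u rows 16 2.226205329527808 0.6181130637060593
```

View pics/z2.png

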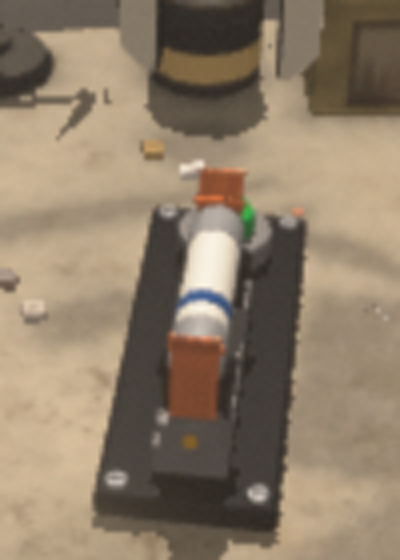

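The fuse lies level between both clips (crop (165–245, 170–415)) and stays down with the gripper clear. Next is the green button.

Emit:
{"api": "carry_out", "payload": {"plan": [[[1.1,4.6,0,0,1],[2.2,9.2,-2,0,1],[2.2,9.2,-7,0,1],[2.2,9.2,-9,0,1],[2.2,9.2,-9,0,1],[2.2,9.2,-9,0,1],[2.2,9.2,-9,0,1]]]}}

```text
t: 14.2
position: [0.6346, 0.0953, 0.0485]
tcp_rot: [[0.238, 0.971, 0.002], [0.971, -0.238, 0.0], [0.001, 0.002, -1.0]]
ft_force: [-0.2, -0.2, -0.6]
opening: 0.0004
finger_force: 0.0
```

Emit:
{"api": "carry_out", "payload": {"plan": [[[0,0,-0.8,0,1],[0,0,-1.2,0,1],[0,0,-1.5,0,1],[0,0,-1.7,0,1],[0,0,-1.7,0,1]]]}}

```text
t: 14.82
position: [0.6338, 0.0956, 0.0295]
tcp_rot: [[0.238, 0.971, -0.0], [0.971, -0.238, -0.0], [-0.0, -0.0, -1.0]]
ft_force: [-0.4, 0.4, 0.1]
opening: 0.0004
finger_force: 0.0
```

Emit:
{"api": "carry_out", "payload": {"plan": [[[0,0,-0.1,0,1],[0,0,-0.2,0,1],[0,0,-0.2,0,1]]]}}

```text
t: 15.2
position: [0.6338, 0.0956, 0.0276]
tcp_rot: [[0.238, 0.971, -0.0], [0.971, -0.238, -0.0], [-0.0, -0.0, -1.0]]
ft_force: [0.1, 0.3, 0.1]
opening: 0.0006
finger_force: 0.0
```

Emit:
{"api": "carry_out", "payload": {"plan": [[[0,0,-0.1,0,1],[0,0,-0.2,0,1],[0,0,-0.2,0,1]]]}}

```text
t: 15.58
position: [0.6338, 0.0956, 0.0256]
tcp_rot: [[0.238, 0.971, -0.0], [0.971, -0.238, 0.0], [0.0, -0.0, -1.0]]
ft_force: [0.4, 0.2, -0.3]
opening: 0.0004
finger_force: 0.0
```

```bash
python3 - <<'E'
from h import *
print(manip.get_obs()['position'])
p,X=cloud('side');q=p[190:270,330:430];cv2.imwrite('pics/b1.png',cv2.resize(q,None,fx=6,fy=6,interpolation=cv2.INTER_CUBIC)[:,:,::-1])
hsv=cv2.cvtColor(p,cv2.COLOR_RGB2HSV);g=(np.hypot(X[...,0]-.634,X[...,1]-.095)<.03)&(hsv[...,0]>45)&(hsv[...,0]<85)&(hsv[...,1]>100);print(g.sum(),np.median(X[g],0))
E
```

```text
[0.63379796 0.0955759  0.02556458]
13 [0.64616278 0.08751647 0.03306076]
```

View pics/b1.png

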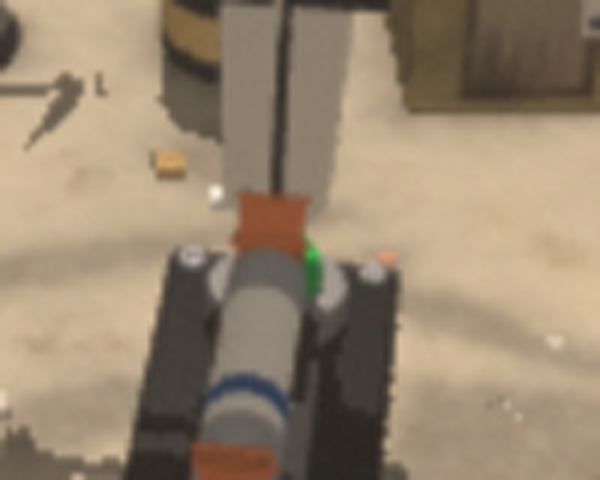

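```bash
python3 - <<'E'
from h import *
m=cams.camera_model('side')
def pr(P):
    q=m['camera_matrix']@(m['R']@np.array(P)+m['t']);return np.round((q[:2]/q[2]-[330,190])*6,0)
ex=np.array([.971,-.238,0]);ey=np.array([.238,.971,0]);T=np.array([.6359,.0938,0.0256]) # side-frame shift
print('tcp',pr(T),'edge',pr(T+ex*.013-ey*.0075),'+15mm',pr(T+ex*.013-ey*.0075+[0,0,.015]))
print('button r,front,back',pr([.6359+.0126,.0938-.003,.0336]),pr(T-ey*.013+[0,0,.008]),pr(T+ey*.013+[0,0,.008]))
p,X=cloud('side')
for c in(375,382,384):
    for r in range(214,232,2): print(c,r,np.round(X[r,c]*1000,0),p[r,c],end=';')
    print()
E
```

```text
tcp [271. 273.] edge [314. 291.] +15mm [316. 248.]
button r,front,back [317. 254.] [268. 275.] [276. 226.]
375 214 [633.  88.  74.] [95 85 75];375 216 [633.  87.  70.] [83 75 66];375 218 [633.  86.  67.] [80 73 64];375 220 [633.  86.  63.] [78 73 62];375 222 [628.  58.  77.] [104  68  52];375 224 [627.  54.  76.] [139  80  53];375 226 [627.  53.  73.] [141  80  51];375 228 [627.  52.  69.] [137  78  49];375 230 [627.  48.  68.] [131  78  54];
382 214 [644.  84.  76.] [140 127 110];382 216 [644.  82.  73.] [142 128 109];382 218 [644.  84.  68.] [140 128 109];382 220 [644.  84.  64.] [142 128 110];382 222 [644.  82.  61.] [142 127 109];382 224 [645.  85.  55.] [141 127 109];382 226 [661. 161.   0.] [153 137 115];382 228 [660. 156.  -1.] [185 164 135];382 230 [659. 150.  -1.] [166 173 128];
384 214 [647.  83.  76.] [142 129 110];384 216 [647.  82.  73.] [143 128 111];384 218 [648.  84.  67.] [145 131 111];384 220 [648.  84.  64.] [149 135 115];384 222 [648.  83.  60.] [151 136 116];384 224 [648.  81.  57.] [159 144 121];384 226 [665. 162.  -0.] [170 150 126];384 228 [663. 153.   1.] [188 168 139];384 230 [662. 146.   1.] [199 177 146];
```

The fingers taper and the clip hides their tips in this view. Force is still zero and the button is not pressed (green at crop (315,265), z about 33 mm). I'll keep going down in small steps.

Emit:
{"api": "carry_out", "payload": {"plan": [[[0,0,-0.1,0,1],[0,0,-0.2,0,1],[0,0,-0.2,0,1]]]}}

```text
t: 16.05
position: [0.6338, 0.0955, 0.0235]
tcp_rot: [[0.238, 0.971, -0.0], [0.971, -0.238, -0.0], [-0.0, -0.0, -1.0]]
ft_force: [0.8, 0.2, -1.1]
opening: 0.0005
finger_force: 0.0
```

Emit:
{"api": "carry_out", "payload": {"plan": [[[0,0,-0.1,0,1],[0,0,-0.2,0,1],[0,0,-0.2,0,1]]]}}

```text
t: 16.42
position: [0.6338, 0.0956, 0.0215]
tcp_rot: [[0.238, 0.971, -0.0], [0.971, -0.238, -0.0], [-0.0, -0.0, -1.0]]
ft_force: [-0.4, -0.3, 0.5]
opening: 0.0004
finger_force: 0.0
```

```bash
python3 - <<'E'
from h import *
m=cams.camera_model('side')
def pr(P):
    q=m['camera_matrix']@(m['R']@np.array(P)+m['t']);return np.round(q[:2]/q[2],1)
for z in(.0228,.03,.04): print('s1',z,(pr([.4468-.029,.0125,z])-[200,190])*3,(pr([.4468+.029,.0125,z])-[200,190])*3)
p,X=cloud('side')
x,y,z=X[...,0],X[...,1],X[...,2]
k=(abs(y-.092)<.018)&(abs(x-.636)<.03)&(z>.04)&(z<.1)
for a in np.arange(.61,.664,.006):
    j=k&(abs(x-a)<.003)
    if j.sum(): print(round(a,3),j.sum(),z[j].min().round(4))
hsv=cv2.cvtColor(p,cv2.COLOR_RGB2HSV);g=(np.hypot(x-.634,y-.095)<.03)&(hsv[...,0]>45)&(hsv[...,0]<85)&(hsv[...,1]>100);print(g.sum(),np.median(X[g],0))
p,X=cloud('top');cv2.imwrite('pics/t2.png',cv2.resize(p[140:260,220:380],None,fx=5,fy=5)[:,:,::-1])
E
```

```text
s1 0.0228 [143.7 247.8] [252.6 241.8]
s1 0.03 [142.5 237.3] [251.7 231. ]
s1 0.04 [140.4 222.3] [250.8 216.3]
0.616 12 0.0783
0.622 83 0.0497
0.628 78 0.0606
0.634 75 0.06
0.64 76 0.0528
0.646 90 0.0477
0.652 11 0.068
13 [0.64642277 0.08702935 0.03307147]
```

View pics/t2.png

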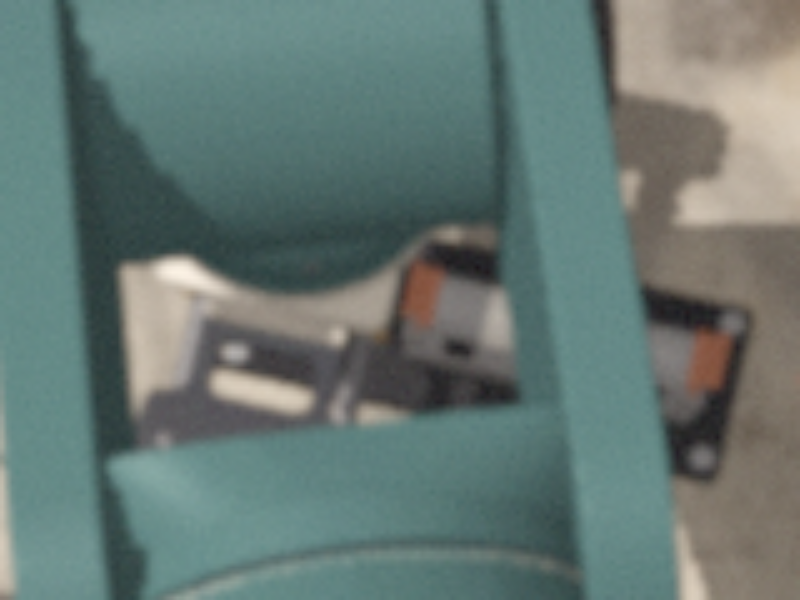

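The top view shows the fuse seated between both clips, at crop (425,295) and (710,360); the arm hides the button. The images also show the real finger ends about 17 mm above the reported TCP, so contact should come at a reported z of about 0.016. Continuing by feel.

Emit:
{"api": "carry_out", "payload": {"plan": [[[0,0,-0.1,0,1],[0,0,-0.2,0,1],[0,0,-0.3,0,1],[0,0,-0.3,0,1]]]}}

```text
t: 17.02
position: [0.6338, 0.0956, 0.0185]
tcp_rot: [[0.238, 0.971, -0.0], [0.971, -0.238, -0.0], [-0.0, -0.0, -1.0]]
ft_force: [-0.1, 0.3, -0.6]
opening: 0.0005
finger_force: 0.0
```

Emit:
{"api": "carry_out", "payload": {"plan": [[[0,0,-0.1,0,1],[0,0,-0.2,0,1],[0,0,-0.2,0,1]]]}}

```text
t: 17.4
position: [0.6338, 0.0956, 0.0165]
tcp_rot: [[0.238, 0.971, -0.0], [0.971, -0.238, -0.0], [-0.0, -0.0, -1.0]]
ft_force: [0.5, -1.1, -0.4]
opening: 0.0005
finger_force: 0.0
```

Emit:
{"api": "carry_out", "payload": {"plan": [[[0,0,-0.1,0,1],[0,0,-0.2,0,1],[0,0,-0.2,0,1]]]}}

```text
t: 17.77
position: [0.6338, 0.0956, 0.0145]
tcp_rot: [[0.238, 0.971, -0.0], [0.971, -0.238, -0.0], [-0.0, -0.0, -1.0]]
ft_force: [0.6, -0.9, 0.1]
opening: 0.0007
finger_force: 0.0
```

Emit:
{"api": "carry_out", "payload": {"plan": [[[0,0,-0.1,0,1],[0,0,-0.2,0,1],[0,0,-0.2,0,1]]]}}

```text
t: 18.15
position: [0.6338, 0.0956, 0.0126]
tcp_rot: [[0.238, 0.971, -0.0], [0.971, -0.238, 0.0], [0.0, -0.0, -1.0]]
ft_force: [0.1, -0.8, 0.1]
opening: 0.0002
finger_force: 0.0
```

```bash
python3 - <<'E'
from h import *
o=manip.get_obs();print(o['position'],o['joint_torque'],o['ft_force'])
p,X=cloud('side');hsv=cv2.cvtColor(p,cv2.COLOR_RGB2HSV)
for r in range(212,244):
    print(r,' '.join('%3d,%3d,%3d%s'%(*(X[r,c]*1000),'G' if 45<hsv[r,c,0]<85 and hsv[r,c,1]>90 else 'o' if hsv[r,c,0]<12 and hsv[r,c,1]>120 else ' ') for c in range(366,392,3)))
E
```

```text
[0.63384247 0.09558322 0.01264058] [-4.85645985e-03 -6.97454667e+01 -5.69980109e+01  7.55560398e-02
 -7.30455969e-02 -3.84919258e-05] [ 0.1481622  -0.78494493  0.10681669]
212 637,214,  0  622, 88, 78  626, 85, 79  631, 85, 79  636, 82, 80  641, 83, 79  646, 82, 80  678,209,  0  684,210,  0 
213 637,212, -1  622, 88, 76  627, 88, 75  632, 86, 76  637, 86, 76  642, 85, 76  646, 80, 79  678,208, -1  684,206,  0 
214 636,205,  0  622, 88, 74  627, 86, 75  632, 87, 73  637, 84, 75  641, 82, 76  646, 80, 77  677,204,  0  683,202,  0 
215 636,206, -2  622, 88, 72  627, 85, 73  632, 86, 72  637, 85, 72  642, 83, 74  646, 81, 74  677,201, -1  682,199,  0 
216 635,198,  0  622, 87, 71  627, 86, 70  632, 84, 71  637, 83, 72  642, 82, 72  646, 81, 73  676,198, -1  682,197, -1 
217 635,196,  0  622, 87, 68  627, 87, 68  632, 85, 69  637, 83, 70  642, 83, 70  646, 80, 71  676,195, -2  681,190,  0 
218 634,191,  0  622, 88, 66  627, 88, 66  633, 88, 65  637, 83, 68  642, 82, 68  647, 81, 69  675,190, -1  680,187,  0 
219 633,188,  0  622, 89, 63  627, 87, 64  632, 87, 64  637, 82, 67  642, 81, 67 
[... 708 characters left out ...]
, 74o 642, 81, 55  647, 80, 55  670,164,  0  676,161,  0 
226 630,167, -1  623, 89, 49  622, 52, 73o 627, 52, 73o 632, 52, 73o 643, 84, 51  648, 82, 52  670,160,  0  675,160,  0 
227 630,162, -1  623, 86, 49  622, 53, 70o 627, 53, 70o 632, 52, 71o 643, 82, 50  648, 81, 51  669,158,  0  675,157, -1 
228 629,156,  0  623, 87, 46  622, 53, 69o 626, 50, 70o 631, 47, 72o 643, 83, 48  648, 83, 47  668,152,  1  674,151,  0 
229 629,155, -1  616, 49, 69o 622, 51, 68o 627, 51, 67o 632, 52, 67o 643, 85, 44  662,152,  0  667,147,  2  674,150,  0 Traceback (most recent call last):
  File "<stdin>", line 5, in <module>
  File "<stdin>", line 5, in <genexpr>
ValueError: cannot convert float NaN to integer
```

```bash
python3 - <<'E'
from h import *
p,X=cloud('side');X=np.nan_to_num(X,nan=9.999);hsv=cv2.cvtColor(p,cv2.COLOR_RGB2HSV)
for r in range(226,246):
    print(r,' '.join('%3d,%3d,%3d%s'%(*(X[r,c]*1000),'G' if 45<hsv[r,c,0]<85 and hsv[r,c,1]>90 else 'o' if hsv[r,c,0]<12 and hsv[r,c,1]>120 else ' ') for c in range(366,388,2)))
# gripper body underside near clip a
x,y,z=X[...,0],X[...,1],X[...,2];k=(abs(y-.08)<.05)&(abs(x-.634)<.12)&(z>.085)&(z<.2)&((abs(x-.634)>.022))
print('body min z',np.percentile(z[k],[0.5,2,10,50]) if k.sum() else None)
q=p[150:270,300:460];cv2.imwrite('pics/b2.png',cv2.resize(q,None,fx=5,fy=5,interpolation=cv2.INTER_CUBIC)[:,:,::-1])
E
```

```text
226 630,164,  0  621, 88, 50  619, 55, 71o 622, 53, 72o 625, 52, 73o 629, 55, 70o 632, 53, 72o 635, 54, 71o 644, 81, 52  648, 82, 52  668,164, -2 
227 629,158,  1  621, 87, 48  619, 55, 69o 622, 54, 70o 625, 53, 70o 628, 49, 72o 632, 51, 71o 635, 52, 70o 644, 82, 50  648, 82, 50  667,156,  0 
228 629,157,  0  621, 88, 46  619, 53, 69o 622, 54, 68o 625, 52, 69o 629, 53, 68o 631, 50, 70o 635, 49, 70o 645, 84, 46  648, 82, 47  667,156, -1 
229 629,157, -2  615, 52, 67  618, 51, 68o 621, 49, 69o 625, 51, 67o 628, 50, 68o 631, 49, 69o 635, 50, 67o 644, 81, 46  662,150,  0  666,150,  0 
230 629,153, -1  9999,9999,9999  618, 51, 66o 621, 49, 67o 625, 50, 66o 628, 47, 68o 631, 46, 68o 634, 46, 68o 645, 83, 43  662,147,  0  665,146,  0 
231 628,148, -1  632,149, -1  619, 53, 63o 622, 49, 65  625, 47, 66  628, 49, 65o 631, 45, 67o 634, 46, 66o 644, 80, 43  661,145,  0  665,144,  0 
232 624,126, 11  625,108, 23  618, 50, 63  621, 46, 65  624, 42, 68  628, 45, 65  632, 52, 61  642, 84, 39  646, 88, 35  661,141,  0  664,140,  0 
233 621,104, 24  624,104, 24  617, 44, 65  621, 44, 65  623, 40, 67 
[... 1199 characters left out ...]
63  632, 32, 56  645, 78, 23  649, 79, 23  653, 82, 20 
242 611, 40, 50  611, 20, 64  613, 16, 67  617, 17, 65  620, 20, 64  623, 18, 65  627, 23, 61  634, 39, 49  645, 76, 22  648, 76, 22  653, 80, 20 
243 611, 38, 50  611, 19, 63  613, 13, 67  616, 14, 66  619, 14, 65  623, 16, 64  627, 19, 62  633, 36, 50  637, 38, 48  648, 76, 20  653, 80, 17 
244 610, 34, 50  610, 14, 64  613, 11, 67  616, 12, 65  619, 11, 66  622, 12, 65  626, 16, 62  633, 31, 51  637, 35, 48  649, 78, 17  653, 82, 14 
245 608, 22, 57  609, 10, 65  612,  9, 66  615,  8, 67  619, 11, 64  622,  9, 65  626, 14, 61  632, 28, 51  636, 31, 48  649, 80, 13  653, 81, 12 
body min z [0.12094919 0.12487346 0.13283998 0.15795921]
```

View pics/b2.png

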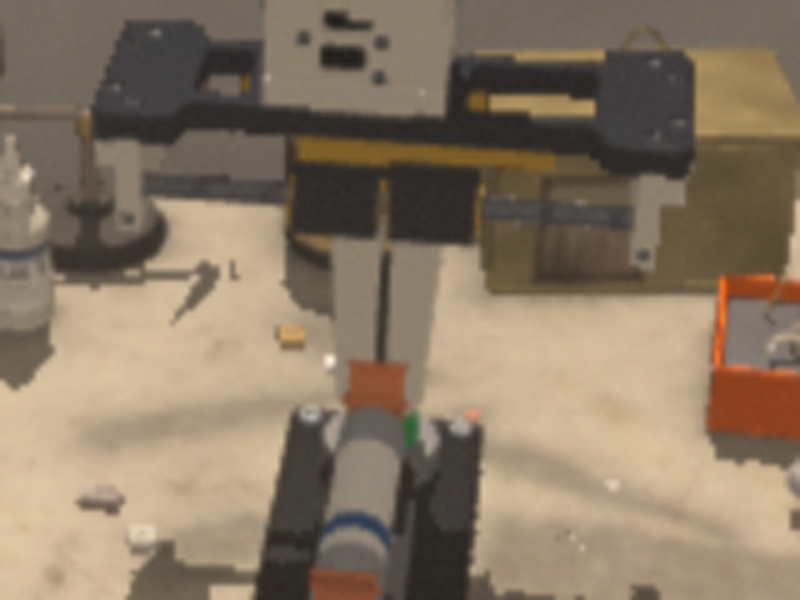

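The side crop shows the tapered fingers still just above the button (green at crop (410,428)). The gripper body is well clear, at z of about 0.12. I'll continue by feel.

Emit:
{"api": "carry_out", "payload": {"plan": [[[0,0,-0.1,0,1],[0,0,-0.2,0,1],[0,0,-0.2,0,1]]]}}

```text
t: 18.62
position: [0.6338, 0.0956, 0.0107]
tcp_rot: [[0.238, 0.971, 0.0], [0.971, -0.238, 0.0], [0.0, 0.0, -1.0]]
ft_force: [-0.2, 0.2, 2.4]
opening: 0.0002
finger_force: 1.2
```

Emit:
{"api": "carry_out", "payload": {"plan": [[[0,0,-0.1,0,1],[0,0,-0.2,0,1],[0,0,-0.2,0,1]]]}}

```text
t: 19.0
position: [0.6339, 0.0956, 0.0087]
tcp_rot: [[0.238, 0.971, 0.0], [0.971, -0.238, 0.0], [0.0, 0.0, -1.0]]
ft_force: [-0.8, 0.5, 3.0]
opening: 0.0009
finger_force: 1.8
```

Emit:
{"api": "carry_out", "payload": {"plan": [[[0,0,-0.1,0,1],[0,0,-0.2,0,1],[0,0,-0.2,0,1]]]}}

```text
t: 19.38
position: [0.6339, 0.0956, 0.0067]
tcp_rot: [[0.238, 0.971, 0.0], [0.971, -0.238, 0.0], [0.0, 0.0, -1.0]]
ft_force: [0.0, -0.3, 5.9]
opening: 0.0
finger_force: 2.4
```

Emit:
{"api": "carry_out", "payload": {"plan": [[[0,0,-0.1,0,1],[0,0,-0.2,0,1],[0,0,-0.2,0,1]]]}}

```text
t: 19.75
position: [0.634, 0.0956, 0.0063]
tcp_rot: [[0.238, 0.971, 0.0], [0.971, -0.238, 0.0], [0.0, 0.0, -1.0]]
ft_force: [-9.3, -1.1, 21.3]
opening: 0.0003
finger_force: 10.3
```

The button is at its stop. Retracting now.

Emit:
{"api": "carry_out", "payload": {"plan": [[[0,0,2,0,1],[0,0,6,0,1],[0,0,12,0,1],[0,-1,15,0,1],[-5,-6,15,0,1],[-11,-12,15,0,1],[-16,-18,15,0,1],[-16,-22,15,0,1]]]}}

```text
t: 20.75
position: [0.4791, -0.1085, 0.1552]
tcp_rot: [[0.236, 0.972, 0.001], [0.972, -0.236, -0.0], [-0.0, 0.001, -1.0]]
ft_force: [1.4, 0.2, 0.6]
opening: 0.0007
finger_force: 0.0
```

```bash
python3 fit2.py; python3 - <<'E'
from h import *
print(manip.get_obs()['position'],manip.get_obs()['ft_force'])
print(cams.tip_of('side','dropper_bottle')[:1],cams.tip_of('side','fuse_center')[:1])
p,X=cloud('side');hsv=cv2.cvtColor(p,cv2.COLOR_RGB2HSV)
g=(np.hypot(X[...,0]-.634,X[...,1]-.095)<.03)&(hsv[...,0]>45)&(hsv[...,0]<85)&(hsv[...,1]>100);print('green z',g.sum(),np.percentile(X[g][:,2],[50,95]))
a=-.24;D=X[...,:2]-[.6141,.0017];v=D@[-np.sin(a),np.cos(a)];z=X[...,2];u=D@[np.cos(a),np.sin(a)]
k=(abs(u)<.012)&(hsv[...,0]<15)&(hsv[...,1]>110)&(z>.06)&(abs(v)<.07)&(abs(v)>.035)
for s in(v>0,v<0):
  for lo in(.062,.067,.072): j=k&s&(z>lo)&(z<lo+.005);print(lo,j.sum(),np.median(v[j])*1e3 if j.sum() else '')
E
```

```text
-y cap 85 u0 2.3 z0 55.8 rms 1.45
ceramic 67 u0 2.5 z0 56.2 rms 0.59
+y cap 78 u0 2.7 z0 55.6 rms 1.13
clip u rows 8 2.218404274723067 0.406849281259982
clip u rows 15 2.0404937939220438 0.5037339090558048
[ 0.47719592 -0.11410019  0.15530862] [-0.66695327 -2.94798274  0.84113574]
[{'at': [0.5168, 0.2277, -0.0007], 'p': 0.65}] [{'at': [0.6123, 0.0027, 0.055], 'p': 0.59}]
green z 13 [0.03223042 0.0342414 ]
0.062 9 50.218137184333834
0.067 47 51.87480011479076
0.072 39 55.951592394466374
0.062 37 -50.16957007397482
0.067 15 -51.287932244336304
0.072 22 -55.93085551753081
```

The fuse has stayed level at its seat and the clips stand symmetric. The button has sprung back, the bottle is undisturbed and the arm is clear, so I'm handing in.

```bash
python3 -c "
from rig import job
print(job.sign_off())"
```

```text
the job is handed in; nothing more can be done
None
```

The fuse is seated level under both clips, with a measured push of about 11 N at most. The green reset button was then pressed to its stop, the dropper bottle was left alone, and the job was handed in about 21 s into the 54 s limit.

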